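Set out the slide-staining station

TASK

Set out the slide-staining station. Stand three things upright in the steel tray, in one straight row along the middle of its long direction: the staining jar in the very middle, the dropper bottle midway between the jar and the short wall on the robot's left, and the small vial midway between the jar and the short wall on the robot's right. Stand the white sample pot upright on the middle of the closed slide box's lid, and leave the bench timer where it is.

Things in the scene. Friction and masses are not known exactly. Their poses are not given: they have to be found in the camera images.
- jar: Staining jar: ribbed glass jar with a black lid with a small knob, 54 x 54 mm across, 101 mm tall, 190 g, stands upright, loose; the lid is fixed to the jar. Origin at the centre of its underside, z up.
- dropper: Dropper bottle: small dark brown round bottle with a black rubber teat on top; the body is 33 mm across and straight-sided up to about 55 mm, then narrows to the teat (20 mm across), 104 mm tall in all, 60 g, stands upright, loose. Origin at the centre of its underside, z up.
- vial: Small glass specimen vial with a white ribbed screw cap: 25 mm across, 60 mm tall (the cap is the top 14 mm), 18 g, stands upright, loose. Origin at the centre of its underside, z up.
- pot: White sample pot with a cream lid (lid fixed): plain cylinder 56 mm across, 65 mm tall (lid is the top 18 mm), 50 g, stands upright, loose. Origin at the centre of its underside, z up.
- tray: Shallow open steel tray, fixed: 84 mm along its x by 184 mm along its y (long direction), walls 12 mm high and 3 mm thick, floor top 3 mm above the bench. Origin at the centre of its underside; +y points to the short wall on the robot's left (turned -0.6 to -0.3 rad). With the jar in the middle, the spots midway between jar and short walls lie 58 mm from the origin along y.
- slide_box: Closed blue slide box with a flat lid (a small label on it), fixed to the bench, lid fixed shut: 97 mm along x, 101 mm along y, 51 mm high. Origin at the centre of its underside, z up; it is turned -0.6 to -0.3 rad.
- box_top (a point): Middle of the top of the slide box's lid, 51 mm above the bench.
- timer: Bench timer, a flat off-white box with keys and a display, 60 x 66 x 20 mm, lying loose among the things; it is not to be moved. Origin at the centre of its underside.
Mind the look-alikes: they are no part of the job. What is meant by the pot is not red, and is the smaller of those in its own colour.

How it is judged (in metres and radians):
At the end, for the whole second after the job is handed in: Upright on the tray's floor, on its long middle line: jar at the tray's middle, dropper bottle 58 mm left, vial 58 mm right of it (each within 12 mm each way); pot upright on the slide box's lid within 15 mm of its middle; all at rest, timer not moved (x of jar in the frame of tray between -0.012 and 0.012 m and y of jar in the frame of tray between -0.012 and 0.012 m and z of each of jar, dropper, vial in the frame of tray below 0.008 m and x of dropper in the frame of tray between -0.012 and 0.012 m and y of dropper in the frame of tray between 0.046 and 0.07 m and x of vial in the frame of tray between -0.012 and 0.012 m and y of vial in the frame of tray between -0.07 and -0.046 m and horizontal distance between pot and box_top below 0.015 m and z of pot in the frame of box_top between -0.005 and 0.005 m and angle between each of jar, dropper, vial, pot's own z axis and vertical below 0.1 rad and linear speed of each of jar, dropper, vial, pot below 0.02 m/s and angular speed of each of jar, dropper, vial, pot below 0.2 rad/s and distance of timer from where it was at the start of the episode below 0.015 m); the robot touches nothing.
It fails at once if the bench timer is moved (more than 15 mm) (distance of timer from where it was at the start of the episode above 0.015 m).
It also fails if it takes over 99 s, if anything falls off the work surface, if the arm or the gripper's body presses on something with over 40 N, if the wrist force passes 120 N, or if a joint passes its speed limit or range.

ROBOT

A 6-joint arm with a two-finger parallel gripper is mounted at the origin on the work surface; the furniture and walls round the work are solid. World frame = base frame: x ahead of the robot, y to its left, z up, the work surface at z = 0. Lengths are in m, angles in degrees, forces in N, time in s.
With the tool pointing down it reaches from about 0.25 to 0.725 m from the base axis. Payload 9.7 kg.
Tool frame: the origin (TCP) lies at the very end of the fingers, on their centre line; the grasp point (between the pads) lies 19 mm behind it (bot.grip_depth is the distance from the TCP to the grasp point, in m); z points along the fingers, y is the direction in which the jaws open and shut (so a half turn about z gives the same grasp; the last joint's range is limited). The gripper opens to 85 mm and grips with 20 to 120 N. Pads are 22 mm wide; open, the fingers measure 114 mm over their backs; the gripper's body (76 mm by 85 mm) begins 54 mm behind the grasp point. The pads swing forward as they close: fully open they stand 13 mm farther back than shut.
Start: joints at [-63.598, 4.979, 10.078, 95.1, 0, 90], TCP at [0.245, -0.493, 0.231] pointing down, gripper open.
Joint ranges: [-179.16, 179.16], [-48.56, 103.87], [-65.8, 70.77], [-126.05, 130.52], [-82.76, 87.17], [-180, 180]. Speed limits (degrees/s): [127.2, 127.2, 147.25, 180, 180, 180].

INTERFACE

Orientations are given as [roll, pitch, yaw] about the fixed x, y, z axes, in that order (R = Rz(yaw) Ry(pitch) Rx(roll)).
In Python, from workcell import bot, viewer gives the robot as it stands.
- The arm moves only by the tool arm_command, never from a script. Its argument "motion" is a list of rows, each a list of 3 entries, a list of its own where there are three numbers: the opening, from 0 (shut) to 1 (fully open), then the shift along the tool's x, y, z in units of 60 mm (1.0 is 60 mm), then the turn, a rotation vector about the tool's x, y, z in units of 6 degrees (1.0 is 6 degrees). A call has 1 to 12 rows; each row shifts and turns the commanded pose from where the row before left it, along the tool's axes as they then stand; what a row does not reach is not made up. A row lasts 1/8 s, in which the tool goes at most 62.5 mm and 10.7 degrees, less where a joint would pass 70% of its speed; a pose out of reach is approached as far as the arm can. A call is refused whole if a number of a shift passes 1 or a number of a turn 1, either way. A call with a gripper value outside its range is refused whole. The fingers move at their own pace and stop on an object; "newtons" is the grip in N (left out, the last holds). Time passes only in rows, so rows that do not move let the fingers close. It gives the time, the measured TCP pose, the force and the opening at its end, in the units of the state.
- bot.get_obs(): the state, without advancing time (a new reading comes with each control period).
- viewer.camera(name): name is "side" or "top" or "wrist"; returns the picture (400x640x3 uint8, blue, green, red); there is no depth.
- viewer.calibration(name): a dict with "fx", "fy", "cx", "cy" (pixels), "T" (4x4, takes a point from camera to world coordinates). Camera axes: x right, y down, z forward; pixel columns grow to the right and rows downward; lengths in m; the calibration is good to about 2 mm. A picture is of the moment at which its call begins: read the wrist's pose just before it. calibration takes no time and is no camera call; for the wrist camera it gives the pose at the moment of the call.
- bot.job_done(): hands the job in, once; it reports no verdict.
The state is a dict: "time": time; "q": joint angles; "qd": joint speeds; "joint_efforts": joint torques, N m; "ee_pos": TCP position; "tcp_rot": TCP orientation; "wrist_force": force on the tool from outside, world axes, zero at the start; "torque": the same for the moment, N m; "opening": finger opening in m.
Only numpy, scipy, OpenCV 4.12 (cv2) and the standard library are available. Lean on these libraries where they do the work, as an engineer would, in place of code of your own. Each camera call takes 0.05 s, during which the arm holds its last target.

## Working session

There is one attempt and no reset: what is moved stays moved. The work goes in short steps, Python scripts to look and compute and a tool call to move; the robot and the scene stay as the last step left them, time stands still between calls to the robot, and variables do not carry over. Pictures are saved under pics/ and viewed, and the job is handed in when it is done.

Besides the shell and the picture viewer there is one more tool, called after ">>>" by a JSON object that holds its "name" and its "arguments", one argument or row to a line. arm_command: Moves the arm, as the interface text tells. Its arguments: {"type":"object","properties":{"motion":{"type":"array"},"newtons":{"type":"number"}},"required":["motion"]}

```bash
mkdir -p pics; ls; python3 - <<'E'
from workcell import bot, viewer
import cv2
print(bot.get_obs())
for n in ["top","side","wrist"]:
    c=viewer.calibration(n); print(n,c)
    cv2.imwrite(f"pics/{n}0.png",viewer.camera(n))
E
```

```text
pics
{'time': 0.0, 'q': array([-6.35993390e+01,  5.01225109e+00,  1.00333587e+01,  9.50994222e+01,
        1.04224268e-03,  9.00002836e+01]), 'qd': array([-0.045826  ,  0.02081213, -0.02899362, -0.01039168,  0.08864702,
        0.02559025]), 'joint_efforts': array([-4.18761711e-04, -5.20389032e+01,  4.64800715e+01,  1.64864247e-02,
       -8.06374555e-05, -7.13425948e-06]), 'ee_pos': array([ 0.24445579, -0.49242708,  0.23056222]), 'tcp_rot': array([-1.79921685e+02, -1.04185405e-03,  2.64003759e+01]), 'wrist_force': array([ 0.45340347, -0.11372374,  0.02684647]), 'torque': array([-0.03480707,  0.01059767,  0.02174948]), 'opening': 0.08538031413276549}
top {'fx': 439.20780201239586, 'fy': 439.20780201239586, 'cx': 318.5239595260272, 'cy': 206.89497279438902, 'T': array([[-0.00571906, -0.99792389,  0.06414984,  0.43488139],
       [-0.99940841,  0.00787961,  0.03347753, -0.30071235],
       [-0.0339135 , -0.06392043, -0.99737859,  1.01459495],
       [ 0.        ,  0.        ,  0.        ,  1.        ]])}
side {'fx': 509.29104657778396, 'fy': 509.29104657778396, 'cx': 318.3413534856053, 'cy': 203.02588400461357, 'T': array([[ 0.96478356, -0.11516517,  0.23649453,  0.26260034],
       [-0.26268647, -0.4687475 ,  0.84336919, -1.23022993],
       [ 0.01372946, -0.87579265, -0.48249222,  0.62725576],
       [ 0.        ,  0.        ,  0.        ,  1.        ]])}
wrist {'fx': 309.65167802086273, 'fy': 309.65167802086273, 'cx': 323.92887169704306, 'cy': 198.92121053525057, 'T': array([[ 0.44503018, -0.85903364, -0.25300069,  0.30991138],
       [-0.89551381, -0.42745927, -0.12382885, -0.46061769],
       [-0.00177434,  0.28167318, -0.95950876,  0.3726627 ],
       [ 0.        ,  0.        ,  0.        ,  1.        ]])}
```

View pics/top0.png

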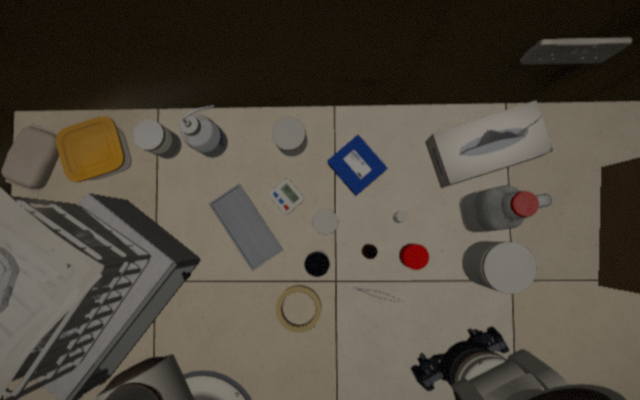

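View pics/side0.png

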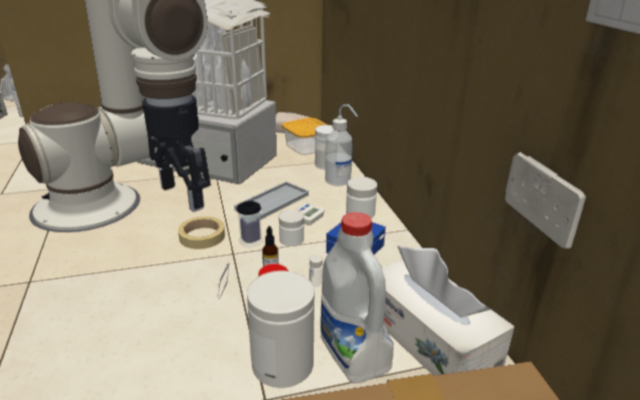

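View pics/wrist0.png

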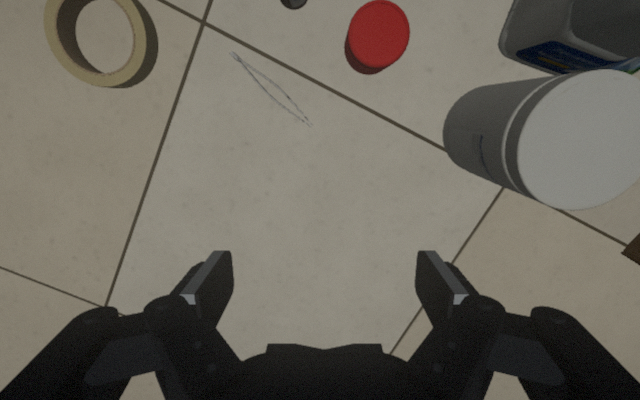

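The top view shows the tray at (246,226), timer (286,196), jar lid (317,264) and dropper (370,251). The vial is at (400,215) and the box at (357,165). The small white pot is at (325,221), and the larger look-alike at (289,135). Next I'll measure these.

```bash
cat > h.py <<'E'
import numpy as np, cv2
from workcell import bot, viewer
def ray(c,uv,z):
    T=c["T"]; d=T[:3,:3]@np.array([(uv[0]-c["cx"])/c["fx"],(uv[1]-c["cy"])/c["fy"],1]); o=T[:3,3]
    return o+d*(z-o[2])/d[2]
def proj(c,p):
    T=c["T"]; q=T[:3,:3].T@(np.array(p)-T[:3,3]); return np.array([c["cx"]+c["fx"]*q[0]/q[2],c["cy"]+c["fy"]*q[1]/q[2]])
E
python3 - <<'E'
import cv2
im=cv2.imread("pics/top0.png")
c=im[120:300,200:440]
c=cv2.convertScaleAbs(c,alpha=1.6)
cv2.imwrite("pics/topz.png",cv2.resize(c,(780,585),interpolation=cv2.INTER_CUBIC))
s=cv2.imread("pics/side0.png")[170:310,200:400]
cv2.imwrite("pics/sidez.png",cv2.resize(s,(800,560),interpolation=cv2.INTER_CUBIC))
E
```

```text
(no output)
```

View pics/topz.png

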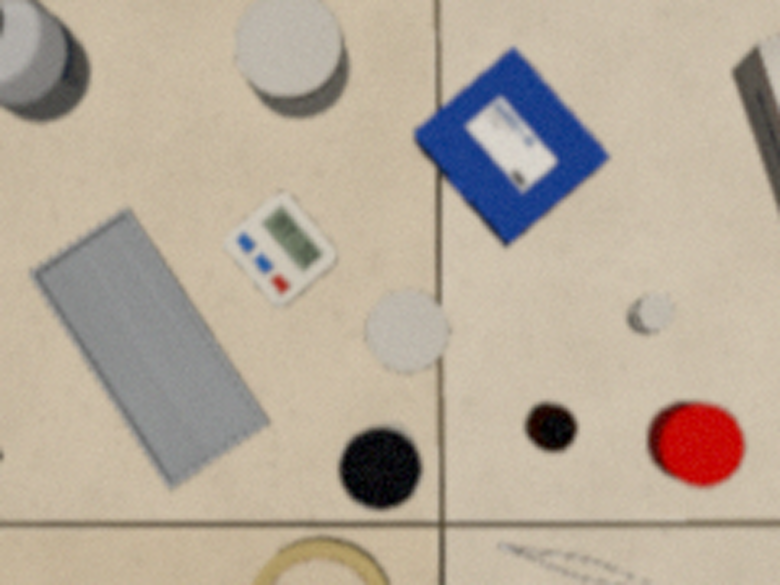

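View pics/sidez.png

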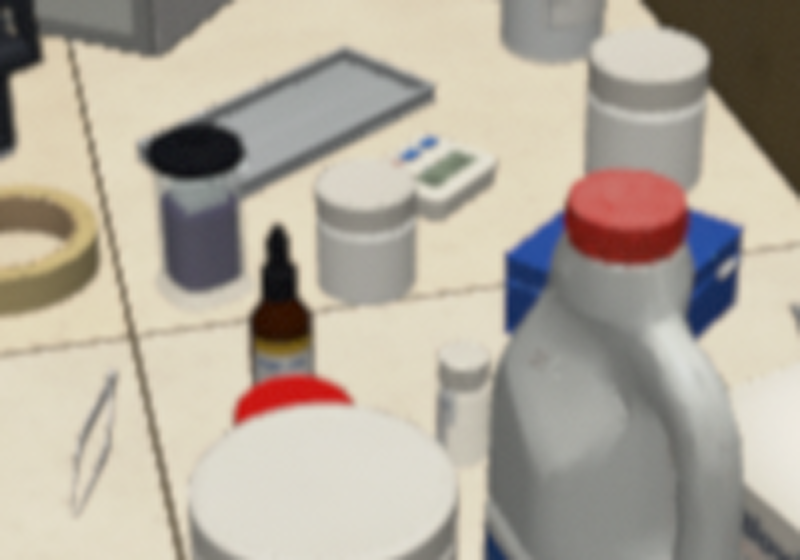

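```bash
cat > meas.py <<'E'
from h import *
im=cv2.imread("pics/top0.png"); c=viewer.calibration("top")
hsv=cv2.cvtColor(im,cv2.COLOR_BGR2HSV)
def comp(mask,near):
    n,l,s,ce=cv2.connectedComponentsWithStats(mask.astype(np.uint8))
    i=min((k for k in range(1,n) if s[k,4]>40),key=lambda k:np.hypot(*(ce[k]-near)))
    return (l==i).astype(np.uint8),ce[i],s[i]
H,S,V=[hsv[...,i].astype(int) for i in range(3)]
for y,x in [(226,246),(221,325),(215,400),(225,300),(264,317),(165,345),(251,370),(200,340)]: print((x,y),hsv[y,x])
def edge(mask,z):
    cn,_=cv2.findContours(mask,cv2.RETR_EXTERNAL,cv2.CHAIN_APPROX_NONE); k=max(cn,key=cv2.contourArea)
    P=np.array([ray(c,p[0],z)[:2] for p in k]).astype(np.float32)
    return k,P
for name,m,near,z in [("jar",V<45,(317,264),.09),("dropper",V<75,(370,251),.05),("pot",(S<34)&(V>110),(325,221),.065),("bigpot",(S<34)&(V>110),(289,135),.08),("vial",(S<34)&(V>110),(400,215),.06)]:
    mm,ce,s=comp(m,near); k,P=edge(mm,z)
    (q,r)=cv2.minEnclosingCircle(P); print(name,ce.round(1),s,q,"diam",round(2*r,4),"rayc",ray(c,ce,z)[:2].round(4))
for name,m,near,z in [("tray",(S<50)&(V>70),(246,226),.012),("box",(H>100)&(H<130)&(S>120),(345,165),.051),("timer",(S<45)&(V>120),(280,196),.02)]:
    mm,ce,s=comp(m,near); k,P=edge(mm,z)
    r=cv2.minAreaRect(P); print(name,ce.round(1),s,r); print(cv2.boxPoints(r).round(4).tolist())
E
python3 meas.py
```

```text
(246, 226) [90  3 91]
(325, 221) [ 21  22 117]
(400, 215) [ 20  25 121]
(300, 225) [ 19  45 126]
(317, 264) [ 60 146   7]
(345, 165) [112 191  87]
(370, 251) [135 204   5]
(340, 200) [ 17  37 130]
jar [316.5 263.7] [305 252  24  24 453] (0.37529826164245605, -0.2647046446800232) diam 0.0503 rayc [ 0.3752 -0.2648]
dropper [369.1 251. ] [362 244  15  15 183] (0.399749755859375, -0.3778405785560608) diam 0.034 rayc [ 0.3998 -0.378 ]
pot [324.8 221.5] [313 210  25  24 468] (0.46425944566726685, -0.28237205743789673) diam 0.0537 rayc [ 0.4643 -0.2823]
bigpot [287.9 132.7] [272 118  32  31 770] (0.6569198966026306, -0.20352454483509064) diam 0.0701 rayc [ 0.6563 -0.204 ]
vial [401.6 215.1] [397 210  10  11  87] (0.47722646594047546, -0.44816985726356506) diam 0.0232 rayc [ 0.477  -0.4483]
tray [155.2 305.2] [120 269  63  80 825] ((0.27201417088508606, 0.11129726469516754), (0.026485327631235123, 0.21674877405166626), 52.190528869628906)
[[0.17829999327659607, 0.1673000007867813], [0.34950000047683716, 0.03440000116825104], [0.36579999327659607, 0.05530000105500221], [0.19449999928474426, 0.1881999969482422]]
box [356.4 164.8] [ 328  136   58   58 1355] ((0.5897462368011475, -0.3525720536708832), (0.0979219526052475, 0.09126177430152893), 39.84859085083008)
[[0.5228999853134155, -0.3488999903202057], [0.5813999772071838, -0.4189999997615814], [0.6565999984741211, -0.3562000095844269], [0.5981000065803528, -0.28619998693466187]]
timer [284.4 195.5] [268 179  35  34 351] ((0.5256564617156982, -0.19094493985176086), (0.06626199930906296, 0.06167891249060631), 38.974571228027344)
[[0.4805000126361847, -0.18780000507831573], [0.5192999839782715, -0.23579999804496765], [0.5708000063896179, -0.1941000074148178], [0.5320000052452087, -0.1460999995470047]]
```

```bash
cat > meas2.py <<'E'
from h import *
im=cv2.imread("pics/top0.png"); c=viewer.calibration("top")
hsv=cv2.cvtColor(im,cv2.COLOR_BGR2HSV); H,S,V=[hsv[...,i].astype(int) for i in range(3)]
m=((S<26)&(V<112)).astype(np.uint8); roi=np.zeros_like(m); roi[180:275,205:287]=1; m&=roi
m=cv2.morphologyEx(m,cv2.MORPH_CLOSE,np.ones((3,3)))
n,l,s,ce=cv2.connectedComponentsWithStats(m); i=1+np.argmax(s[1:,4]); mm=(l==i).astype(np.uint8); print(ce[i],s[i])
cn,_=cv2.findContours(mm,cv2.RETR_EXTERNAL,cv2.CHAIN_APPROX_NONE)
P=np.array([ray(c,p[0],.012)[:2] for p in max(cn,key=cv2.contourArea)]).astype(np.float32)
r=cv2.minAreaRect(P); print(r, cv2.boxPoints(r).round(4).tolist(), ray(c,ce[i],.012))
# side checks
sc=viewer.calibration("side")
v=im.copy()
sd=cv2.imread("pics/side0.png")
for n,p,h in [("jar",(.3752,-.2648),.101),("dropper",(.3998,-.378),.104),("pot",(.4643,-.2823),.065),("vial",(.477,-.4483),.06),("box",(.5897,-.3526),.051),("tray",r[0],.012)]:
    for z in (0,h):
        q=proj(sc,[*p,z]); cv2.circle(sd,tuple(int(round(x)) for x in q),1,(0,255,0),-1)
        q=proj(c,[*p,z]); cv2.circle(v,tuple(int(round(x)) for x in q),1,(0,255,0),-1)
for q in cv2.boxPoints(r): cv2.circle(v,tuple(int(round(x)) for x in proj(c,[*q,.012])),1,(0,0,255),-1); cv2.circle(sd,tuple(int(round(x)) for x in proj(sc,[*q,.012])),1,(0,0,255),-1)
a=cv2.resize(v[120:290,200:420],(400,309),interpolation=cv2.INTER_CUBIC);b=cv2.resize(sd[170:310,200:400],(400,280),interpolation=cv2.INTER_CUBIC)
b=cv2.copyMakeBorder(b,0,29,0,0,cv2.BORDER_CONSTANT); cv2.imwrite("pics/chk1.png",cv2.hconcat([a,b]))
E
python3 meas2.py
```

```text
[245.24055801 226.71691051] [ 209  185   73   85 2939]
((0.45571228861808777, -0.0981389731168747), (0.18400686979293823, 0.08540111780166626), 33.50544357299805) [[0.3553999960422516, -0.11330000311136246], [0.4025999903678894, -0.18449999392032623], [0.5559999942779541, -0.08299999684095383], [0.508899986743927, -0.011699999682605267]] [ 0.45510926 -0.0985129   0.012     ]
```

View pics/chk1.png

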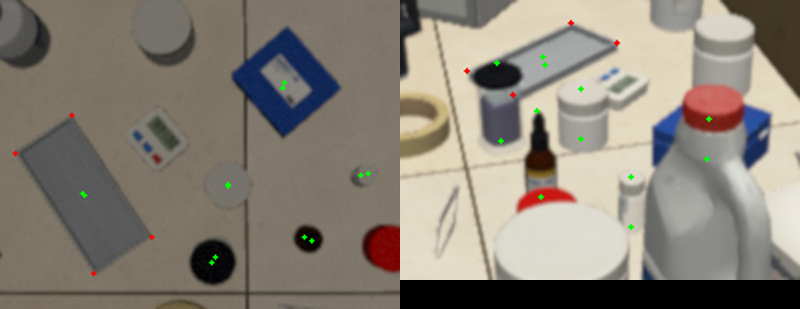

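```bash
cat > go.py <<'E'
import sys
from h import *
from scipy.spatial.transform import Rotation as R
o=bot.get_obs(); p=np.array(o["ee_pos"]); rot=R.from_euler("xyz",o["tcp_rot"],degrees=True)
print("t",o["time"],"pos",p.round(4),"rpy",np.round(o["tcp_rot"],2),"open",round(o["opening"],4),"F",np.round(o["wrist_force"],1))
a=[float(x) for x in sys.argv[1:]]
yaw=33.5
d=rot.inv().apply(np.array(a[:3])-p)/.06
tr=(rot.inv()*R.from_euler("xyz",[180,0,yaw],degrees=True)).as_rotvec(degrees=True)/6
print("units total shift",d.round(3),"turn",tr.round(3))
E

```

>>> {"name": "arm_command", "arguments": {
  "motion": [
    [1,[0,0,0],[0,0,-0.6]],
    [1,[0,0,0],[0,0,-0.6]],
    [1,[0.9,0.4,0],[0,0,0]],
    [1,[0.9,0.4,0],[0,0,0]],
    [1,[0.9,0.4,0],[0,0,0]],
    [1,[0.9,0.3,0],[0,0,0]],
    [1,[0,0,0],[0,0,0]],
    [1,[0,0,0],[0,0,0]]
  ],
  "newtons": 30
}}

```text
time: 1.15
ee_pos: [0.4742, -0.4479, 0.2308]
tcp_rot: [-179.9, 0.0, 33.6]
wrist_force: [-0.4, 0.5, -0.1]
opening: 0.0854
```

```bash
python3 go.py .477 -.4483 .03; python3 - <<'E'
from h import *
c=viewer.calibration("wrist"); im=viewer.camera("wrist")
for n,p,h in [("jar",(.3752,-.2648),.101),("dropper",(.3998,-.378),.104),("pot",(.4643,-.2823),.065),("vial",(.477,-.4483),.06),("box",(.589,-.354),.051)]:
    for z in (0,h):
        q=proj(c,[*p,z]); print(n,q.round()); cv2.circle(im,tuple(int(round(x)) for x in q),2,(0,255,0),-1)
cv2.imwrite("pics/w1.png",im)
E
```

```text
t 1.15 pos [ 0.4742 -0.4479  0.2308] rpy [-1.7995e+02  3.0000e-02  3.3640e+01] open 0.0854 F [-0.4  0.5 -0.1]
units total shift [0.037 0.034 3.346] turn [-0.009  0.005  0.023]
jar [152. 154.]
jar [ 91. 171.]
dropper [244. 188.]
dropper [216. 217.]
pot [199.  98.]
pot [172.  96.]
vial [325. 168.]
vial [326. 179.]
box [310.  36.]
box [308.  24.]
```

View pics/w1.png

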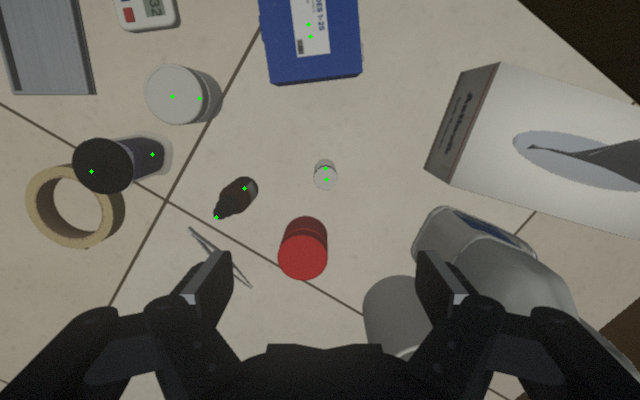

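>>> {"name": "arm_command", "arguments": {
  "motion": [
    [0.7,[0.04,0.03,0.8],[0,0,0]],
    [0.6,[0,0,0.8],[0,0,0]],
    [0.6,[0,0,0.7],[0,0,0]],
    [0.6,[0,0,0.6],[0,0,0]],
    [0.6,[0,0,0.4],[0,0,0]],
    [0.6,[0,0,0],[0,0,0]],
    [0.1,[0,0,0],[0,0,0]],
    [0.1,[0,0,0],[0,0,0]],
    [0.1,[0,0,0],[0,0,0]],
    [0.1,[0,0,0],[0,0,0]],
    [0.1,[0,0,0],[0,0,0]]
  ],
  "newtons": 30
}}

```text
time: 2.58
ee_pos: [0.4778, -0.4489, 0.0353]
tcp_rot: [179.8, -0.0, 33.6]
wrist_force: [-1.2, -0.1, 6.6]
opening: 0.0242
```

>>> {"name": "arm_command", "arguments": {
  "motion": [
    [0.1,[0,0,-0.5],[0,0,0]],
    [0.1,[0,0,-1],[0,0,0]],
    [0.1,[0,0,-1],[0,0,0]],
    [0.1,[0.3,-0.8,0],[0,0,0]],
    [0.1,[0.3,-0.8,0],[0,0,0]],
    [0.1,[0.3,-0.8,0],[0,0,0]],
    [0.1,[0.3,-0.8,0],[0,0,0]],
    [0.1,[0.3,-0.8,0],[0,0,0]],
    [0.1,[0.3,-0.8,0],[0,0,0]],
    [0.1,[0.15,-0.3,0],[0,0,0]],
    [0.1,[0,0,0],[0,0,0]],
    [0.1,[0,0,0],[0,0,0]]
  ]
}}

```text
time: 4.08
ee_pos: [0.4057, -0.1291, 0.1837]
tcp_rot: [180.0, -0.0, 33.6]
wrist_force: [0.6, -0.3, 0.5]
opening: 0.0242
```

```bash
cat > look.py <<'E'
import sys
from h import *
o=bot.get_obs(); p=o["ee_pos"]; c=viewer.calibration("wrist"); w=viewer.camera("wrist"); t=viewer.camera("top"); s=viewer.camera("side")
ct=viewer.calibration("top"); cs=viewer.calibration("side")
y=np.array([.834,.552]); o0=np.array([.4555,-.0985])
for q in (o0,o0+.058*y,o0-.058*y):
    for im,cc in((w,c),(t,ct),(s,cs)): cv2.circle(im,tuple(int(round(x)) for x in proj(cc,[*q,.003])),2 if im is w else 1,(0,0,255),-1)
cv2.imwrite(f"pics/{sys.argv[1]}w.png",w)
a=cv2.resize(t[100:300,200:440],(400,333),interpolation=cv2.INTER_CUBIC);b=cv2.resize(s[130:297,180:380],(400,333),interpolation=cv2.INTER_CUBIC)
cv2.imwrite(f"pics/{sys.argv[1]}ts.png",cv2.hconcat([a,b]))
E
python3 go.py .4071 -.1305 .038; python3 look.py v1
```

```text
t 4.075 pos [ 0.4057 -0.1291  0.1837] rpy [ 1.7995e+02 -3.0000e-02  3.3610e+01] open 0.0242 F [ 0.6 -0.3  0.5]
units total shift [0.005 0.031 2.428] turn [ 0.008 -0.005  0.018]
```

View pics/v1w.png

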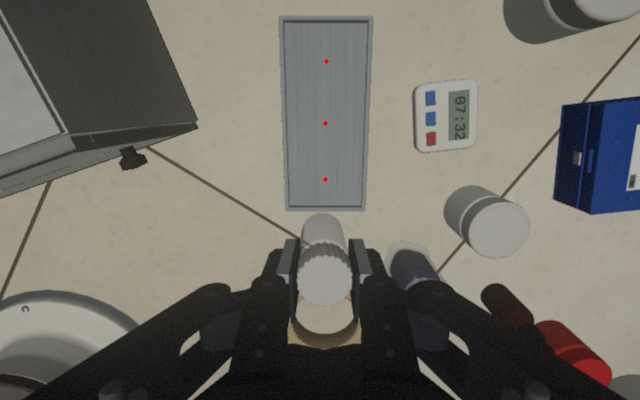

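View pics/v1ts.png

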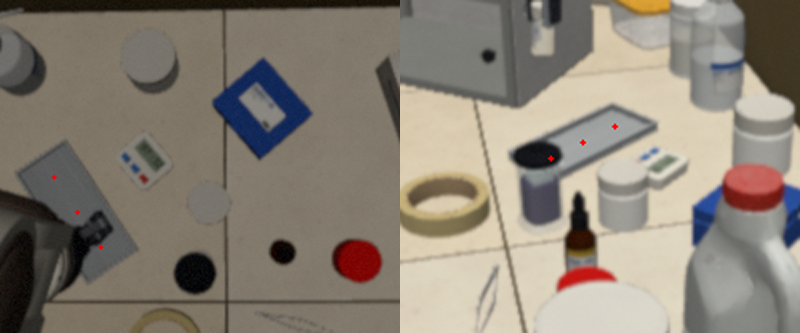

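>>> {"name": "arm_command", "arguments": {
  "motion": [
    [0.1,[0,0.03,0.8],[0,0,0]],
    [0.1,[0,0,0.8],[0,0,0]],
    [0.1,[0,0,0.5],[0,0,0]],
    [0.1,[0,0,0.2],[0,0,0]],
    [0.1,[0,0,0.1],[0,0,0]],
    [0.1,[0,0,0],[0,0,0]],
    [0.1,[0,0,0],[0,0,0]]
  ]
}}

```text
time: 5.1
ee_pos: [0.407, -0.1303, 0.0403]
tcp_rot: [179.9, -0.1, 33.6]
wrist_force: [-0.0, -0.6, -1.0]
opening: 0.0241
```

>>> {"name": "arm_command", "arguments": {
  "motion": [
    [0.1,[0,0,0.03],[0,0,0]],
    [0.1,[0,0,0],[0,0,0]],
    [0.3,[0,0,0],[0,0,0]],
    [0.5,[0,0,0],[0,0,0]],
    [0.6,[0,0,0],[0,0,0]],
    [0.6,[0,0,0],[0,0,0]],
    [0.6,[0,0,-0.5],[0,0,0]],
    [0.8,[0,0,-1],[0,0,0]],
    [1,[0,0,-1],[0,0,0]],
    [1,[0,0,0],[0,0,0]],
    [1,[0,0,0],[0,0,0]]
  ]
}}

```text
time: 6.48
ee_pos: [0.4064, -0.1301, 0.1871]
tcp_rot: [-180.0, 0.0, 33.6]
wrist_force: [0.1, -0.1, -0.4]
opening: 0.0856
```

```bash
python3 go.py .3752 -.2648 .036; python3 look.py v2
```

```text
t 6.475 pos [ 0.4064 -0.1301  0.1871] rpy [-180.     0.    33.6] open 0.0856 F [ 0.1 -0.1 -0.4]
units total shift [-1.675  1.582  2.519] turn [-0.001  0.001  0.017]
```

View pics/v2w.png

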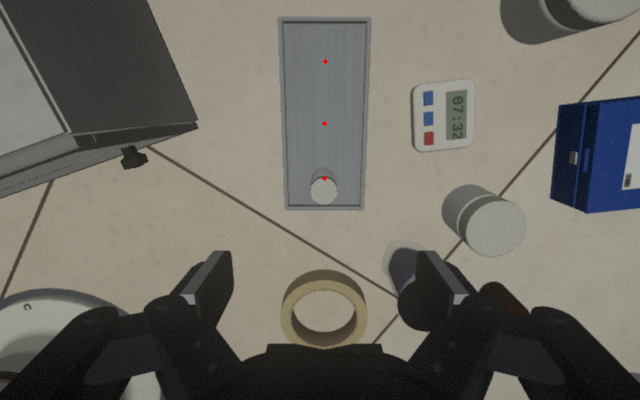

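View pics/v2ts.png

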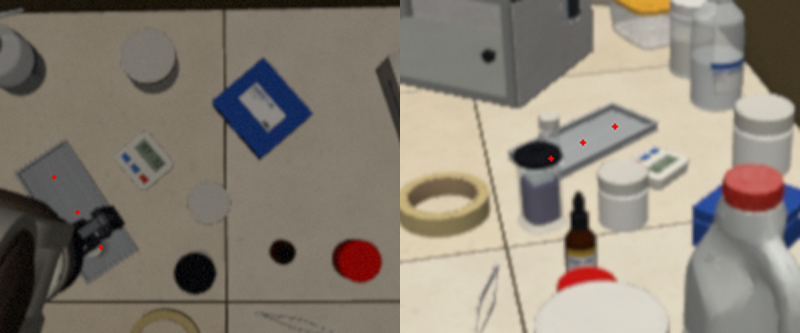

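>>> {"name": "arm_command", "arguments": {
  "motion": [
    [1,[-0.85,0.8,0],[0,0,0]],
    [1,[-0.82,0.78,0],[0,0,0]],
    [1,[0,0,0],[0,0,0]],
    [1,[0,0,0],[0,0,0]]
  ]
}}

```text
time: 7.12
ee_pos: [0.3778, -0.2517, 0.1866]
tcp_rot: [-179.9, 0.0, 33.5]
wrist_force: [0.7, 0.7, 0.2]
opening: 0.0856
```

```bash
python3 go.py .3752 -.2648 .037; python3 look.py j1
```

```text
t 7.125 pos [ 0.3778 -0.2517  0.1866] rpy [-1.7989e+02  3.0000e-02  3.3530e+01] open 0.0856 F [0.7 0.7 0.2]
units total shift [-0.156  0.162  2.492] turn [-0.018  0.004  0.005]
```

View pics/j1w.png

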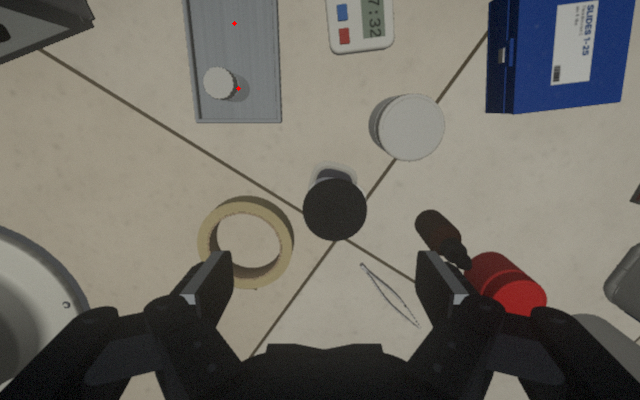

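>>> {"name": "arm_command", "arguments": {
  "motion": [
    [1,[-0.15,0.16,0.3],[0,0,0]],
    [1,[0,0,0],[0,0,0]],
    [1,[0,0,0],[0,0,0]]
  ]
}}

```text
time: 7.65
ee_pos: [0.376, -0.2647, 0.1692]
tcp_rot: [-180.0, 0.0, 33.6]
wrist_force: [0.4, -0.0, 0.6]
opening: 0.0855
```

```bash
python3 go.py .3752 -.2648 .037; python3 - <<'E'
from h import *
c=viewer.calibration("wrist"); im=viewer.camera("wrist"); cv2.imwrite("pics/j2.png",im)
V=im.max(2); m=(V<40).astype(np.uint8); m[:, :265]=0; m[:,400:]=0; m[280:]=0;m[:120]=0
n,l,s,ce=cv2.connectedComponentsWithStats(m); i=1+np.argmax(s[1:,4]); print(s[i],ce[i])
x,y,w,h,_=s[i]; u=(x+w/2,y+w/2)
mm=(l==i).astype(np.uint8);k=max(cv2.findContours(mm,0,1)[0],key=cv2.contourArea)
for z in(.085,.092): print(z,ray(c,ce[i],z)[:2], cv2.minEnclosingCircle(np.array([ray(c,p[0],z)[:2] for p in k],np.float32)))
E
```

```text
t 7.65 pos [ 0.376  -0.2647  0.1692] rpy [-1.7996e+02  1.0000e-02  3.3600e+01] open 0.0855 F [ 0.4 -0.   0.6]
units total shift [-0.011 -0.005  2.203] turn [-0.007  0.002  0.016]
[307 211  10  10  28] [311.75       215.82142857]
0.085 [ 0.36487024 -0.26126119] ((0.3661760985851288, -0.2620318531990051), 0.0035616487730294466)
0.092 [ 0.36709987 -0.26013934] ((0.3683653175830841, -0.26088613271713257), 0.003454517340287566)
```

View pics/j2.png

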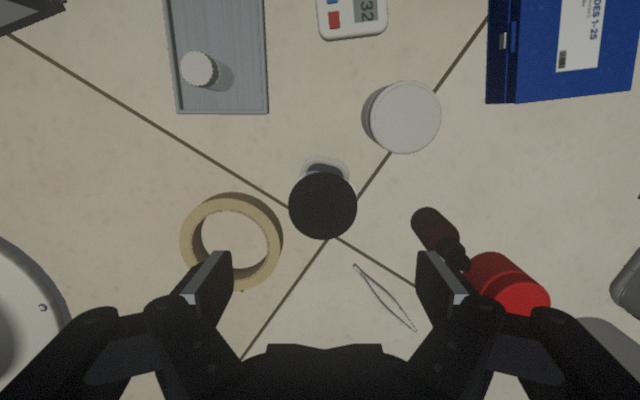

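```bash
python3 - <<'E'
from h import *
c=viewer.calibration("wrist")
for z in(.08,.085,.092): print(z,ray(c,(323,205),z), [np.linalg.norm(ray(c,(288.5,205),z)-ray(c,(357,205),z))])
E
```

```text
0.08 [ 0.37577721 -0.26465305  0.08      ] [np.float64(0.05368593003378245)]
0.085 [ 0.377099   -0.26379712  0.085     ] [np.float64(0.05252651356785519)]
0.092 [ 0.3789495  -0.26259881  0.092     ] [np.float64(0.050903330515556997)]
```

>>> {"name": "arm_command", "arguments": {
  "motion": [
    [1,[0.02,0,0.6],[0,0,0]],
    [1,[0,0,0.6],[0,0,0]],
    [1,[0,0,0.6],[0,0,0]],
    [1,[0,0,0.4],[0,0,0]],
    [1,[0,0,0],[0,0,0]],
    [0.7,[0,0,0],[0,0,0]],
    [0.5,[0,0,0],[0,0,0]],
    [0.4,[0,0,0],[0,0,0]],
    [0.4,[0,0,0],[0,0,0]],
    [0.4,[0,0,0],[0,0,0]]
  ],
  "newtons": 40
}}

```text
time: 8.95
ee_pos: [0.3778, -0.2646, 0.0391]
tcp_rot: [179.9, -0.1, 33.6]
wrist_force: [-1.6, 2.0, 5.8]
opening: 0.0522
```

>>> {"name": "arm_command", "arguments": {
  "motion": [
    [0.4,[0,0,-0.4],[0,0,0]],
    [0.4,[0,0,-0.9],[0,0,0]],
    [0.4,[0,0,-0.9],[0,0,0]],
    [0.4,[0.6,-0.4,0],[0,0,0]],
    [0.4,[0.6,-0.4,0],[0,0,0]],
    [0.4,[0.6,-0.4,0],[0,0,0]],
    [0.4,[0.6,-0.3,0],[0,0,0]],
    [0.4,[0.2,-0.1,0],[0,0,0]],
    [0.4,[0,0,0],[0,0,0]],
    [0.4,[0,0,0],[0,0,0]]
  ]
}}

```text
time: 10.2
ee_pos: [0.4536, -0.0988, 0.1696]
tcp_rot: [180.0, 0.0, 33.6]
wrist_force: [-0.9, 0.2, -1.4]
opening: 0.0527
```

```bash
python3 go.py .4555 -.0985 .043; python3 look.py j3
```

```text
t 10.2 pos [ 0.4536 -0.0988  0.1696] rpy [1.7999e+02 1.0000e-02 3.3560e+01] open 0.0527 F [-0.9  0.2 -1.4]
units total shift [0.03  0.014 2.11 ] turn [0.002 0.002 0.01 ]
```

View pics/j3w.png

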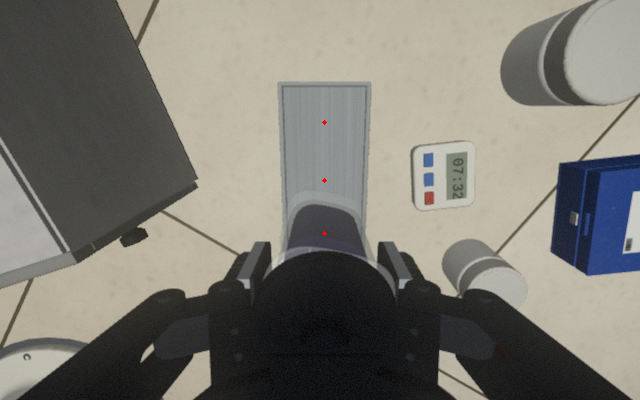

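View pics/j3ts.png

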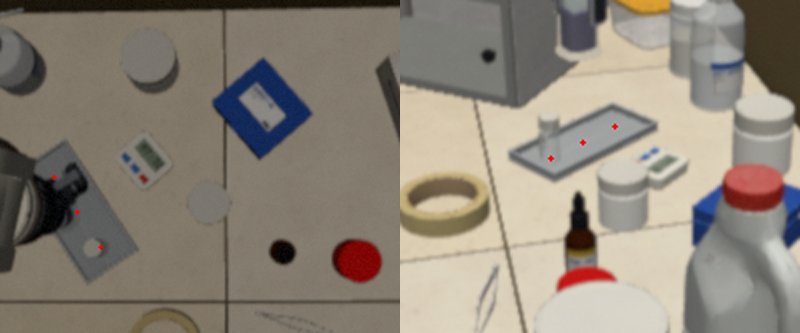

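>>> {"name": "arm_command", "arguments": {
  "motion": [
    [0.4,[0.03,0.01,0.7],[0,0,0]],
    [0.4,[0,0,0.7],[0,0,0]],
    [0.4,[0,0,0.4],[0,0,0]],
    [0.4,[0,0,0.2],[0,0,0]],
    [0.4,[0,0,0.1],[0,0,0]],
    [0.4,[0,0,0],[0,0,0]],
    [0.4,[0,0,0],[0,0,0]]
  ]
}}

```text
time: 11.22
ee_pos: [0.4563, -0.0976, 0.0444]
tcp_rot: [179.9, -0.1, 33.6]
wrist_force: [-0.2, 0.2, -1.9]
opening: 0.0524
```

>>> {"name": "arm_command", "arguments": {
  "motion": [
    [0.4,[0,0,0.03],[0,0,0]],
    [0.4,[0,0,0],[0,0,0]],
    [0.65,[0,0,0],[0,0,0]],
    [0.8,[0,0,0],[0,0,0]],
    [0.9,[0,0,0],[0,0,0]],
    [0.9,[0,0,0],[0,0,0]],
    [0.9,[0,0,-0.5],[0,0,0]],
    [0.9,[0,0,-1],[0,0,0]],
    [1,[0,0,-1],[0,0,0]],
    [1,[0,0,0],[0,0,0]],
    [1,[0,0,0],[0,0,0]]
  ]
}}

```text
time: 12.6
ee_pos: [0.4557, -0.0974, 0.1913]
tcp_rot: [-180.0, 0.0, 33.6]
wrist_force: [0.3, 0.4, -0.6]
opening: 0.0855
```

```bash
python3 go.py .3998 -.378 .038; python3 look.py j4
```

```text
t 12.6 pos [ 0.4557 -0.0974  0.1913] rpy [-179.99    0.     33.6 ] open 0.0855 F [ 0.3  0.4 -0.6]
units total shift [-3.364  3.379  2.555] turn [-0.001  0.001  0.016]
```

View pics/j4w.png

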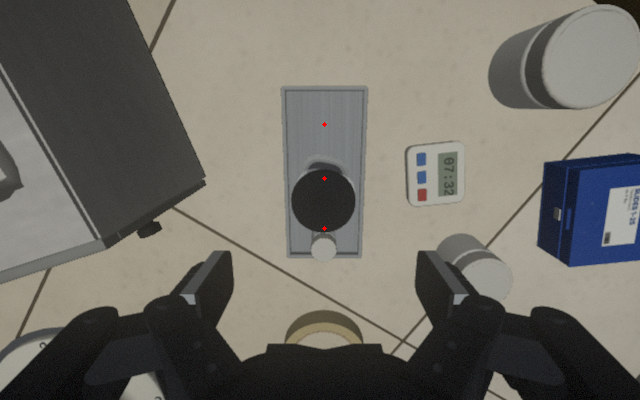

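View pics/j4ts.png

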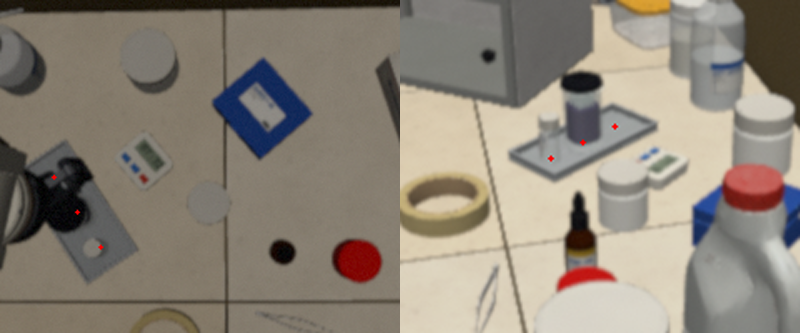

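>>> {"name": "arm_command", "arguments": {
  "motion": [
    [1,[-0.56,0.56,0],[0,0,0]],
    [1,[-0.56,0.56,0],[0,0,0]],
    [1,[-0.56,0.56,0],[0,0,0]],
    [1,[-0.56,0.56,0],[0,0,0]],
    [1,[-0.56,0.56,0],[0,0,0]],
    [1,[-0.56,0.56,0],[0,0,0]],
    [1,[0,0,0],[0,0,0]],
    [1,[0,0,0],[0,0,0]]
  ]
}}

```text
time: 13.75
ee_pos: [0.3991, -0.3765, 0.1907]
tcp_rot: [-179.9, 0.0, 33.6]
wrist_force: [-0.0, 0.1, 0.5]
opening: 0.0852
```

```bash
python3 go.py .3998 -.378 .038; python3 - <<'E'
from h import *
c=viewer.calibration("wrist"); im=viewer.camera("wrist")
for z in (0,.055,.104):
    q=proj(c,[.3998,-.378,z]); print(z,q.round(1)); cv2.circle(im,tuple(int(round(x)) for x in q),2,(0,255,0),-1)
cv2.imwrite("pics/d1.png",im)
E
```

```text
t 13.75 pos [ 0.3991 -0.3765  0.1907] rpy [-1.7989e+02  1.0000e-02  3.3570e+01] open 0.0852 F [-0.   0.1  0.5]
units total shift [-0.003  0.032  2.544] turn [-0.019  0.002  0.012]
0 [325.4 177.2]
0.055 [325.5 190. ]
0.104 [325.7 206.1]
```

View pics/d1.png

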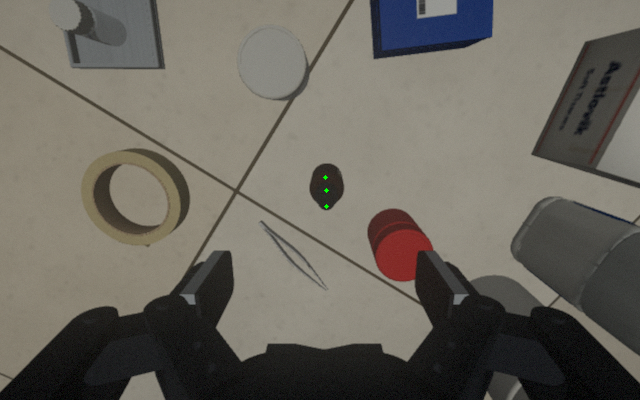

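>>> {"name": "arm_command", "arguments": {
  "motion": [
    [0.7,[0,0.03,0.7],[0,0,0]],
    [0.7,[0,0,0.7],[0,0,0]],
    [0.7,[0,0,0.6],[0,0,0]],
    [0.7,[0,0,0.4],[0,0,0]],
    [0.7,[0,0,0.1],[0,0,0]],
    [0.7,[0,0,0],[0,0,0]],
    [0.4,[0,0,0],[0,0,0]],
    [0.2,[0,0,0],[0,0,0]],
    [0.2,[0,0,0],[0,0,0]],
    [0.2,[0,0,0],[0,0,0]],
    [0.2,[0,0,0],[0,0,0]]
  ],
  "newtons": 30
}}

```text
time: 15.18
ee_pos: [0.4009, -0.3789, 0.043]
tcp_rot: [179.9, -0.0, 33.6]
wrist_force: [-0.0, 0.7, 7.1]
opening: 0.03
```

```bash
python3 go.py .3998 -.378 .038; python3 - <<'E'
from h import *
s=viewer.camera("side"); cv2.imwrite("pics/d2.png",cv2.resize(s[100:300,180:420],(720,600)))
E
```

```text
t 15.175 pos [ 0.4009 -0.3789  0.043 ] rpy [ 1.7989e+02 -3.0000e-02  3.3600e+01] open 0.03 F [-0.   0.7  7.1]
units total shift [-0.007 -0.023  0.084] turn [ 0.019 -0.005  0.016]
```

View pics/d2.png

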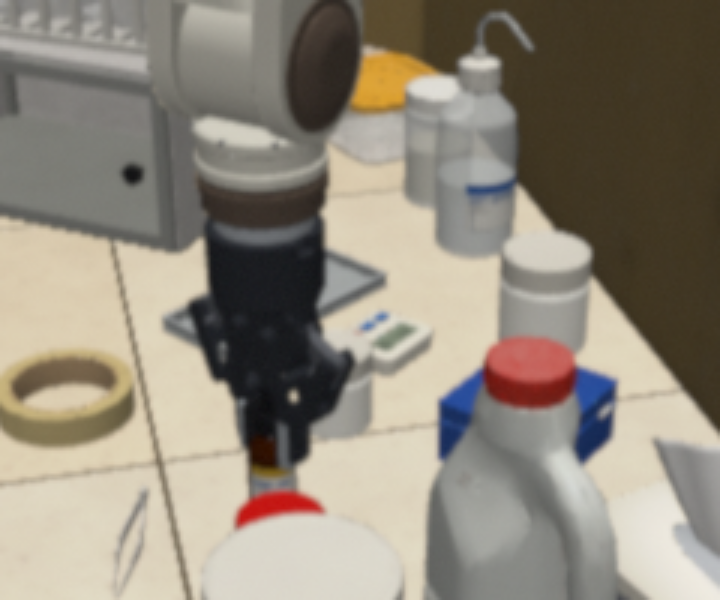

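>>> {"name": "arm_command", "arguments": {
  "motion": [
    [0.5,[0,0,0],[0,0,0]],
    [0.6,[0,0,0],[0,0,0]],
    [0.6,[0,0,0],[0,0,0]]
  ]
}}

```text
time: 15.6
ee_pos: [0.4003, -0.3784, 0.0415]
tcp_rot: [-180.0, 0.0, 33.6]
wrist_force: [-0.1, -0.5, -0.8]
opening: 0.0512
```

>>> {"name": "arm_command", "arguments": {
  "motion": [
    [0.6,[0,0,0.05],[0,0,0]],
    [0.6,[0,0,0.04],[0,0,0]],
    [0.6,[0,0,0],[0,0,0]],
    [0.4,[0,0,0],[0,0,0]],
    [0.2,[0,0,0],[0,0,0]],
    [0.2,[0,0,0],[0,0,0]],
    [0.2,[0,0,0],[0,0,0]],
    [0.2,[0,0,0],[0,0,0]]
  ],
  "newtons": 30
}}

```text
time: 16.6
ee_pos: [0.4005, -0.3785, 0.0364]
tcp_rot: [180.0, -0.0, 33.6]
wrist_force: [-0.4, 0.3, 1.5]
opening: 0.0306
```

>>> {"name": "arm_command", "arguments": {
  "motion": [
    [0.2,[0,0,-0.5],[0,0,0]],
    [0.2,[0,0,-0.9],[0,0,0]],
    [0.2,[0,0,-0.9],[0,0,0]],
    [0.2,[0.7,-0.55,0],[0,0,0]],
    [0.2,[0.7,-0.55,0],[0,0,0]],
    [0.2,[0.7,-0.55,0],[0,0,0]],
    [0.2,[0.7,-0.55,0],[0,0,0]],
    [0.2,[0.7,-0.55,0],[0,0,0]],
    [0.2,[0.6,-0.5,0],[0,0,0]],
    [0.2,[0.2,-0.15,0],[0,0,0]],
    [0.2,[0,0,0],[0,0,0]],
    [0.2,[0,0,0],[0,0,0]]
  ]
}}

```text
time: 18.1
ee_pos: [0.5021, -0.0667, 0.1742]
tcp_rot: [180.0, 0.0, 33.6]
wrist_force: [0.6, 0.0, -0.7]
opening: 0.0306
```

```bash
python3 go.py .5039 -.0665 .0405; python3 look.py d3
```

```text
t 18.1 pos [ 0.5021 -0.0667  0.1742] rpy [1.800e+02 2.000e-02 3.355e+01] open 0.0306 F [ 0.6  0.  -0.7]
units total shift [0.027 0.013 2.228] turn [0.    0.004 0.008]
```

View pics/d3w.png

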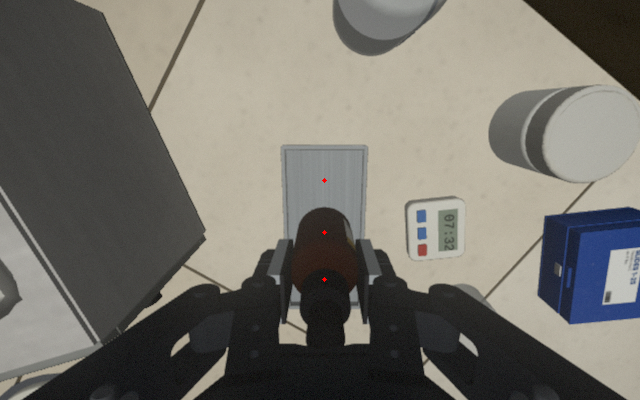

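View pics/d3ts.png

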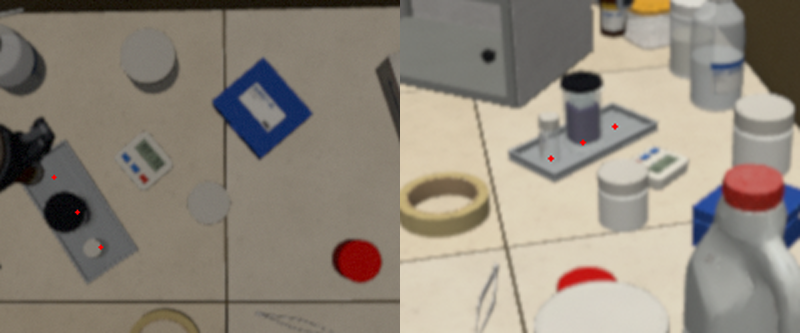

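>>> {"name": "arm_command", "arguments": {
  "motion": [
    [0.2,[0.03,0.01,0.7],[0,0,0]],
    [0.2,[0,0,0.7],[0,0,0]],
    [0.2,[0,0,0.5],[0,0,0]],
    [0.2,[0,0,0.2],[0,0,0]],
    [0.2,[0,0,0.1],[0,0,0]],
    [0.2,[0,0,0.03],[0,0,0]],
    [0.2,[0,0,0],[0,0,0]],
    [0.2,[0,0,0],[0,0,0]]
  ]
}}

```text
time: 19.25
ee_pos: [0.5046, -0.0652, 0.0412]
tcp_rot: [180.0, -0.0, 33.6]
wrist_force: [0.0, -0.7, 0.6]
opening: 0.031
```

>>> {"name": "arm_command", "arguments": {
  "motion": [
    [0.2,[0,0,0.02],[0,0,0]],
    [0.2,[0,0,0],[0,0,0]],
    [0.4,[0,0,0],[0,0,0]],
    [0.6,[0,0,0],[0,0,0]],
    [0.7,[0,0,0],[0,0,0]],
    [0.7,[0,0,0],[0,0,0]],
    [0.7,[0,0,-0.5],[0,0,0]],
    [0.8,[0,0,-0.9],[0,0,0]],
    [1,[0,0,-0.9],[0,0,0]],
    [1,[0,0,0],[0,0,0]],
    [1,[0,0,0],[0,0,0]]
  ]
}}

```text
time: 20.62
ee_pos: [0.5042, -0.0652, 0.177]
tcp_rot: [-180.0, 0.0, 33.6]
wrist_force: [0.1, -0.0, -0.8]
opening: 0.0858
```

```bash
python3 go.py .4643 -.2823 .025; python3 look.py d4
```

```text
t 20.625 pos [ 0.5042 -0.0652  0.177 ] rpy [-180.     0.    33.6] open 0.0858 F [ 0.1 -0.  -0.8]
units total shift [-2.556  2.645  2.533] turn [-0.001  0.001  0.017]
```

View pics/d4w.png

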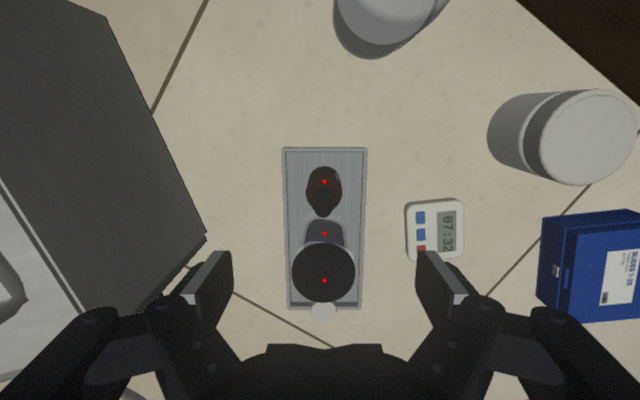

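View pics/d4ts.png

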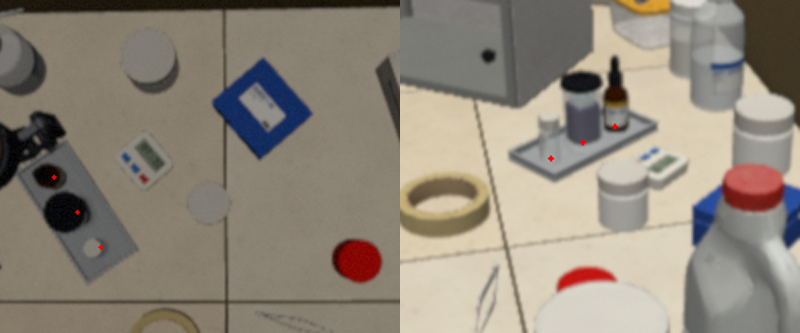

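>>> {"name": "arm_command", "arguments": {
  "motion": [
    [1,[-0.52,0.54,0],[0,0,0]],
    [1,[-0.52,0.54,0],[0,0,0]],
    [1,[-0.52,0.54,0],[0,0,0]],
    [1,[-0.5,0.52,0],[0,0,0]],
    [1,[-0.5,0.5,0],[0,0,0]],
    [1,[0,0,0],[0,0,0]],
    [1,[0,0,0],[0,0,0]]
  ]
}}

```text
time: 21.65
ee_pos: [0.4636, -0.2818, 0.1765]
tcp_rot: [-179.9, 0.0, 33.6]
wrist_force: [-0.4, -0.4, -0.2]
opening: 0.0853
```

```bash
python3 go.py .4643 -.2823 .025; python3 - <<'E'
from h import *
c=viewer.calibration("wrist"); im=viewer.camera("wrist")
for z in (0,.065):
    q=proj(c,[.4643,-.2823,z]); print(z,q.round(1)); cv2.circle(im,tuple(int(round(x)) for x in q),2,(0,255,0),-1)
q=proj(c,[.589,-.354,.051]);cv2.circle(im,tuple(int(round(x)) for x in q),2,(0,255,0),-1)
cv2.imwrite("pics/p1.png",im)
E
```

```text
t 21.65 pos [ 0.4636 -0.2818  0.1765] rpy [-1.7991e+02  2.0000e-02  3.3580e+01] open 0.0853 F [-0.4 -0.4 -0.2]
units total shift [0.005 0.017 2.524] turn [-0.014  0.004  0.013]
0 [324.5 179.7]
0.065 [324.5 196.7]
```

View pics/p1.png

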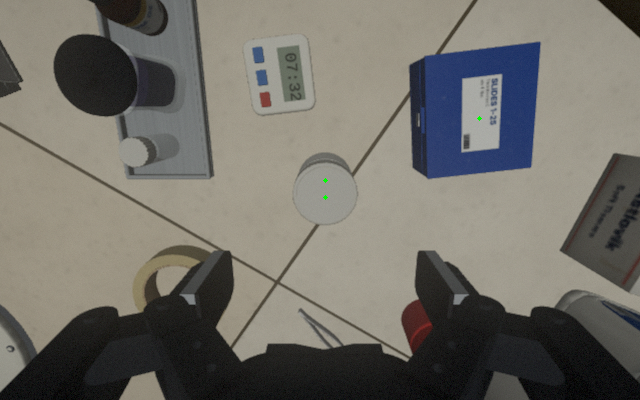

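```bash
python3 - <<'E'
from h import *
c=viewer.calibration("wrist"); im=cv2.imread("pics/p1.png")
cv2.imwrite("pics/p1z.png",cv2.resize(im[20:200,390:560],(680,720)[:2]if 0 else (567,600),interpolation=cv2.INTER_CUBIC))
print("pot",ray(c,(325,192.5),.065), np.linalg.norm(ray(c,(292.5,192),.065)-ray(c,(357.5,192),.065)))
K=[(424,54),(540,42),(531,166),(427,178)]
P=np.array([ray(c,k,.051)[:2] for k in K]); print(P,P.mean(0),np.linalg.norm(P-np.roll(P,1,0),axis=1))
E
```

```text
pot [ 0.46779358 -0.28030644  0.065     ] 0.05514323635800436
[[ 0.60261171 -0.28462818]
 [ 0.6596606  -0.35483258]
 [ 0.584267   -0.41876235]
 [ 0.52561956 -0.35002851]] [ 0.59303972 -0.3520629 ] [0.10101978 0.09046123 0.09884943 0.0903541 ]
```

View pics/p1z.png

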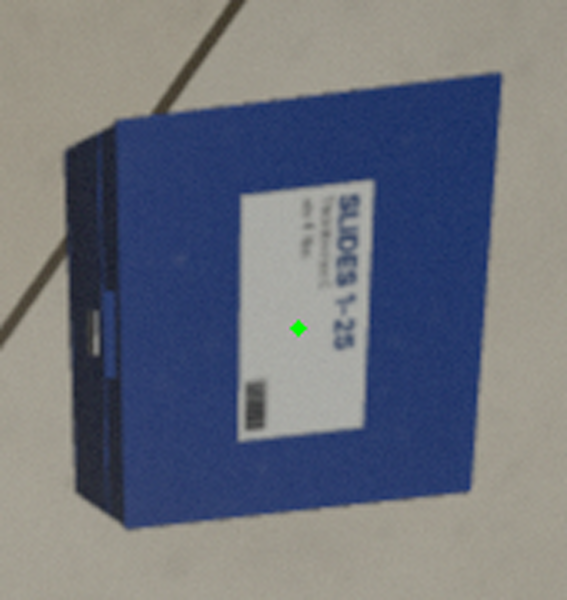

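>>> {"name": "arm_command", "arguments": {
  "motion": [
    [1,[0.05,0.01,0.7],[0,0,0]],
    [1,[0,0,0.7],[0,0,0]],
    [1,[0,0,0.6],[0,0,0]],
    [1,[0,0,0.4],[0,0,0]],
    [1,[0,0,0.1],[0,0,0]],
    [1,[0,0,0],[0,0,0]],
    [0.7,[0,0,0],[0,0,0]],
    [0.5,[0,0,0],[0,0,0]],
    [0.5,[0,0,0],[0,0,0]],
    [0.5,[0,0,0],[0,0,0]],
    [0.5,[0,0,0],[0,0,0]]
  ],
  "newtons": 30
}}

```text
time: 23.08
ee_pos: [0.4673, -0.2813, 0.0286]
tcp_rot: [179.9, -0.1, 33.6]
wrist_force: [-0.3, 2.4, 6.0]
opening: 0.0555
```

>>> {"name": "arm_command", "arguments": {
  "motion": [
    [0.5,[0,0,-0.4],[0,0,0]],
    [0.5,[0,0,-0.7],[0,0,0]],
    [0.5,[0,0,-0.7],[0,0,0]],
    [0.5,[0.3,0.6,0],[0,0,0]],
    [0.5,[0.3,0.6,0],[0,0,0]],
    [0.5,[0.3,0.6,0],[0,0,0]],
    [0.5,[0.15,0.3,0],[0,0,0]],
    [0.5,[0,0,0],[0,0,0]],
    [0.5,[0,0,0],[0,0,0]]
  ]
}}

```text
time: 24.2
ee_pos: [0.5884, -0.3508, 0.1353]
tcp_rot: [-180.0, 0.0, 33.6]
wrist_force: [0.2, 0.2, -0.4]
opening: 0.0554
```

```bash
python3 go.py .590 -.351 .0806; python3 look.py p2
```

```text
t 24.2 pos [ 0.5884 -0.3508  0.1353] rpy [-1.7997e+02  1.0000e-02  3.3600e+01] open 0.0554 F [ 0.2  0.2 -0.4]
units total shift [0.02  0.018 0.912] turn [-0.005  0.002  0.017]
```

View pics/p2w.png

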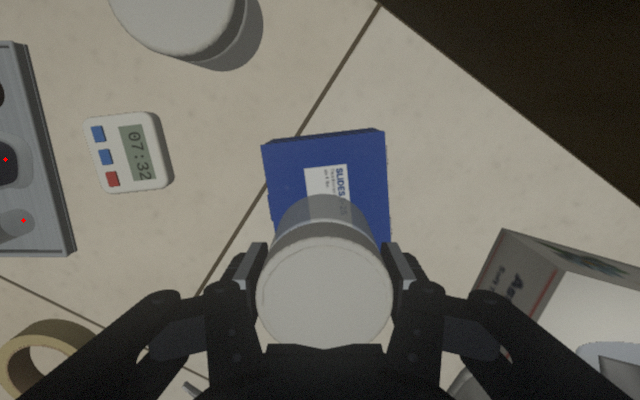

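>>> {"name": "arm_command", "arguments": {
  "motion": [
    [0.5,[0.02,0.02,0.4],[0,0,0]],
    [0.5,[0,0,0.3],[0,0,0]],
    [0.5,[0,0,0.15],[0,0,0]],
    [0.5,[0,0,0.05],[0,0,0]],
    [0.5,[0,0,0],[0,0,0]],
    [0.5,[0,0,0],[0,0,0]]
  ]
}}

```text
time: 25.1
ee_pos: [0.5909, -0.3516, 0.082]
tcp_rot: [179.9, -0.0, 33.6]
wrist_force: [-0.6, -0.9, -0.5]
opening: 0.0552
```

Contact is expected at about 0.0796.

>>> {"name": "arm_command", "arguments": {
  "motion": [
    [0.5,[0,0,0.03],[0,0,0]],
    [0.5,[0,0,0],[0,0,0]],
    [0.7,[0,0,0],[0,0,0]],
    [0.85,[0,0,0],[0,0,0]],
    [1,[0,0,0],[0,0,0]],
    [1,[0,0,0],[0,0,0]],
    [1,[0,0,-0.5],[0,0,0]],
    [1,[0,0,-0.9],[0,0,0]],
    [1,[-0.6,-0.1,-0.5],[0,0,0]],
    [1,[-0.8,0,0],[0,0,0]],
    [1,[-0.8,0,0],[0,0,0]],
    [1,[0,0,0],[0,0,0]]
  ]
}}

```text
time: 26.6
ee_pos: [0.475, -0.4212, 0.1941]
tcp_rot: [180.0, 0.0, 33.4]
wrist_force: [-0.1, 1.1, -0.1]
opening: 0.0855
```

```bash
python3 look.py e1; python3 go.py .3 -.5 .23; python3 - <<'E'
from h import *
t=viewer.camera("top"); cv2.imwrite("pics/etop.png",t)
E
```

```text
t 26.75 pos [ 0.4777 -0.4193  0.1935] rpy [ 1.7999e+02 -2.0000e-02  3.3600e+01] open 0.0854 F [ 0.2  0.9 -0.4]
units total shift [-3.211 -0.518 -0.609] turn [ 0.001 -0.003  0.016]
```

View pics/e1w.png

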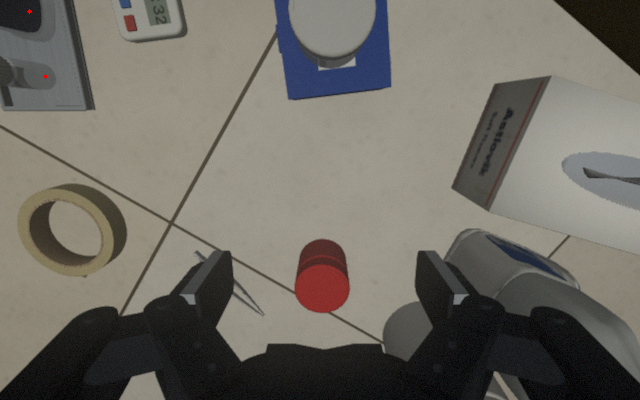

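View pics/e1ts.png

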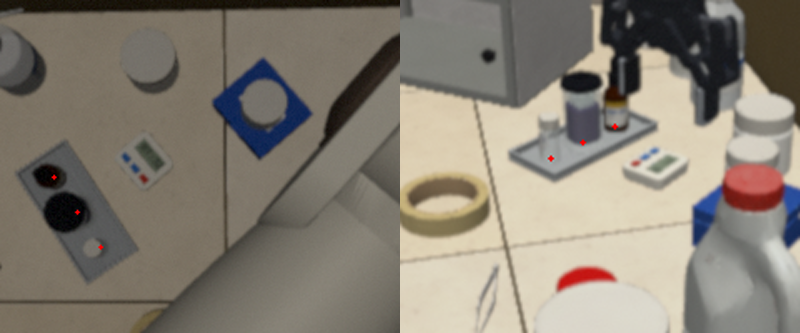

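```bash
python3 - <<'E'
from h import *
im=cv2.imread("pics/etop.png"); c=viewer.calibration("top")
hsv=cv2.cvtColor(im,cv2.COLOR_BGR2HSV); H,S,V=[hsv[...,i].astype(int) for i in range(3)]
Y=np.array([.834,.552]);X=np.array([.552,-.834]);o=np.array([.4555,-.0985])
def f(m,near,rng):
    m=m.astype(np.uint8); roi=np.zeros_like(m); x,y=near; roi[y-rng:y+rng,x-rng:x+rng]=1
    n,l,s,ce=cv2.connectedComponentsWithStats(m&roi); i=1+np.argmax(s[1:,4]); return ce[i],s[i]
for n,m,near,r,z in [("jar",V<45,(240,228),13,.095),("dropper",V<55,(228,205),10,.057),("vial",(V>95)&(S<40),(256,249),9,.063)]:
    ce,s=f(m,near,r); p=ray(c,ce,z)[:2]; d=p-o; print(n,ce.round(1),s,"tray x %.4f y %.4f"%(d@X,d@Y))
ce,s=f((S<36)&(V>110),(359,161),18); print("pot",ce,s,ray(c,ce,.116)[:2])
ce,s=f((S<45)&(V>120),(285,196),20); print("timer",ce,s)
a=im[130:270,200:400]; cv2.imwrite("pics/ez.png",cv2.resize(cv2.convertScaleAbs(a,alpha=1.6),(800,560),interpolation=cv2.INTER_CUBIC))
E
```

```text
jar [239.2 227. ] [227 215  26  25 495] tray x 0.0019 y -0.0043
dropper [228.9 205.5] [219 198  19  16 222] tray x 0.0024 y 0.0531
vial [254.7 248.6] [249 243  12  12 102] tray x -0.0011 y -0.0581
pot [358.1278826  160.60796646] [345 149  26  25 477] [ 0.58752841 -0.35268273]
timer [284.2293578  195.22629969] [268 177  35  36 327]
```

View pics/ez.png

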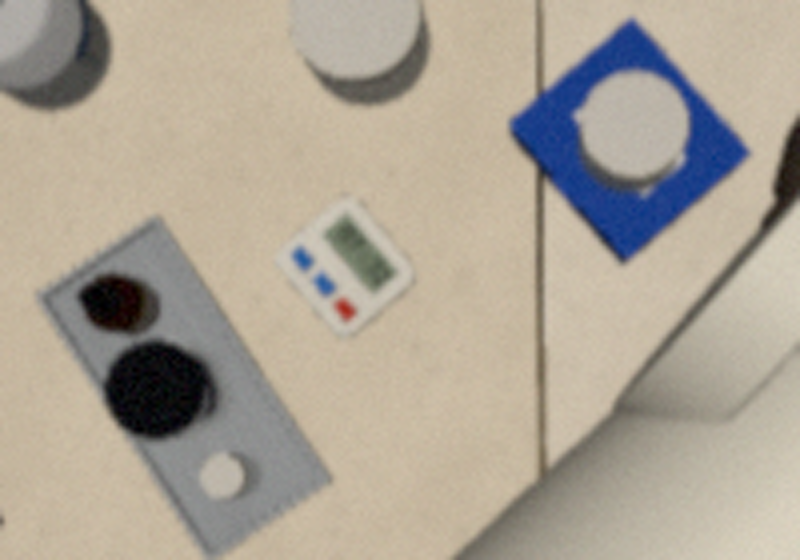

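```bash
python3 -c "
from workcell import bot
print(bot.job_done())"
```

```text
the job is handed in; nothing more can be done
None
```

I set out the station and handed the job in, about 27 s into the 99 s allowed. The hand-in gives no verdict, so these are my own last checks:

| Thing | Final camera measurement | Target | Limit |
|---|---|---|---|
| Jar (tray x, y) | 2 mm, −4 mm | 0, 0 | ±12 mm |
| Dropper bottle (tray x, y) | 2 mm, 53 mm | 0, 58 mm | ±12 mm |
| Vial (tray x, y) | −1 mm, −58 mm | 0, −58 mm | ±12 mm |
| Pot from lid centre | about 3 mm | 0 | 15 mm |

- **Upright and clear:** in the last pictures everything stands upright and the gripper is clear of it all.
- **Timer:** its image moved less than half a pixel, so I take it as not moved.
- **Dropper regrip:** the first grip sat about 5 mm too high, near the bottle's shoulder. I opened, went lower and gripped again before lifting.
- **Disagreements:**
  - The gripper positions at release put the dropper bottle at 59 mm and the jar at 1 mm along the tray, about 5–6 mm off the camera values. Either reading is within limits. The dropper's colour mask also takes in its teat, which would bias that camera value.
  - Two views of the lid centre differed by about 4–5 mm. I aimed between them.
  - The tray measured about −1.0 rad of turn, and the slide box was also outside the −0.6 to −0.3 rad stated. I worked from the measured angles, and the tray's measured size (184 × 85 mm) agreed with the description.

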